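# Box a honey wax disc with the spatula

## Robot

A 6-joint arm with a two-finger parallel gripper is mounted at the origin on the work surface. World frame = base frame: x ahead of the robot, y to its left, z up, the work surface at z = 0. Lengths are in m, angles in rad, forces in N, time in s.
With the tool pointing down it reaches from about 0.375 to 0.975 m from the base axis. Payload 3.8 kg.
Tool frame: the origin (TCP) lies between the finger pads; the fingertips stand 8 mm ahead of it and the grasp point (between the pads) lies 11 mm behind it (tcp_to_tips is the distance from the TCP to the fingertips, in m); z points along the fingers, y is the line along which they close (so a half turn about z gives the same grasp; the last joint's range is limited). The gripper opens to 85 mm and grips with 20 to 120 N. Pads are 22 mm wide; open, the fingers measure 114 mm over their backs; the gripper's body (76 mm by 85 mm) begins 54 mm behind the grasp point. The pads swing forward as they close: fully open they stand 13 mm farther back than shut.
Start: joints at [-1.166, 0.264, 1.604, -0, 1.274, -0.037], TCP at [0.289, -0.61, 0.239] pointing down, gripper open.
Joint ranges: [-2.63, 2.63], [-0.94, 2.18], [0.31, 2.57], [-1.31, 4.45], [0, 2.66], [-2.55, 2.55]. Speed limits (rad/s): [2.57, 2.57, 3.14, 3.14, 3.14, 3.14].

## Interface

Orientations are given as a rotation vector (axis times angle).
In Python, from workcell import * gives the robot as it stands.
- The arm moves only by the tool move_arm, never from a script. Its argument "series" is one flat list of numbers, 7 for each row, row after row: the finger opening in cm, from 0 to 8.54, then the shift along the tool's x, y, z in cm, then the turn, a rotation vector about the tool's x, y, z in degrees. A call has 1 to 5 rows; each row shifts and turns the commanded pose from where the row before left it, along the tool's axes as they then stand; what a row does not reach is not made up. A row lasts 1/8 s, in which the tool goes at most 62.5 mm and 10.7 degrees, less where a joint would pass 70% of its speed; a pose out of reach is approached as far as the arm can. A call is refused whole if a number of a shift passes 6.25 or a number of a turn 10.7, either way. A call with a gripper value outside its range is refused whole. The fingers move at their own pace and stop on an object; "grip_force" is the grip in N (left out, the last holds). Time passes only in rows, so rows that do not move let the fingers close. It gives the time, the measured TCP pose, the force, the opening and the grip force at its end, in the units of the state.
- read_state(): the state, without advancing time (a new reading comes with each control period).
- read_camera(name): name is "side" or "top"; returns the picture (480x640x3 uint8, red, green, blue); there is no depth.
- calibration(name): a dict with "camera_matrix" (3x3 intrinsics, pixels), "rvec" (rotation vector, rad) and "tvec" (3), from world to camera coordinates, as OpenCV has them. Camera axes: x right, y down, z forward; pixel columns grow to the right and rows downward; lengths in m; the calibration is good to about 2 mm. A picture is of the moment at which its call begins. calibration takes no time and is no camera call.
- finish_job(): hands the job in; it is judged then, once.
The state is a dict: "time": time; "q": joint angles; "joint_vel": joint speeds; "joint_torque": joint torques, N m; "tool_pos": TCP position; "tcp_rot": TCP orientation; "wrist_force": force on the tool from outside, world axes, zero at the start; "torque": the same for the moment, N m; "width": opening from 0.0 (shut) to 1.0 (fully open); "grip_force": force on a finger pad.
Only numpy, scipy, OpenCV 4.12 (cv2) and the standard library are available. Lean on these libraries where they do the work, as an engineer would, in place of code of your own. Each camera call takes 0.05 s, during which the arm holds its last target. There are 200 camera calls.

## Task

At the balm stall, pick up the spatula, slide its blade under the honey-yellow wax disc on the wooden board and lift the disc with it, never with the fingers. Lower the disc onto the two cream ribs in the red gift case and leave it lying there, free of the blade (the gap between the ribs and the notched front let the blade out). Lay the spatula back in its blue rest as it was, and press the case's lid down until its catch holds it shut; leave the dark disc, jars, tins, bottle and stone alone.

Things in the scene. Friction and masses are not known exactly. Their poses are not given: they have to be found in the camera images.
- board: Wooden board, fixed, 200 (x) by 205 (y) by 18 mm high, origin under its centre. Along its far (+x) edge runs a raised stop, its near face at x = +85 mm, 14 mm above the board's top: discs can be pushed against it. The stop and the blade are slippery.
- disc: Honey-yellow wax disc (the one to box) on either half of the board: 84 mm across, 15 thick, 85 g +-30%. Origin: centre of its underside. The flat underside is 70 mm across; a bevel rises 3 mm to the full 84 mm, so a thin blade pushed along the board gets under it once the disc is against the stop.
- disc_dark: Dark brown wax disc of the same shape on the other half of the board; to be left there.
- spatula: Cranked steel spatula, wooden handle, 120 g. Origin: centre of blade underside; x to the blade tip, z up. Blade x -45 to +45, 32 wide, 2 mm thick; neck 14 mm wide rises over x -45 to -72; handle x -68 to -188, 20 mm wide (y), 22 high, z 44 to 66 mm. Starts with blade flat on the table and handle tail in the rest.
- spatula_grip (a point): Point on the handle's axis to grip: x = -100, z = +55 mm in the spatula's frame; the balance point is near.
- rest: Blue spatula rest, fixed, origin under its centre. Saddle 30 mm long (x), floor 44 mm up, cheeks 28 mm apart rising to 59 mm. The spatula lies along its x axis, the spatula's origin 175 mm ahead (+x), so spatula_grip is at x +75, y 0, z 55 mm in this frame.
- case: Red gift case, fixed, 112 x 112 x 40 mm high, origin under its centre, walls 4 mm, floor top at z 4. Front (-x) wall has a notch 52 mm wide down to the floor. Inside, two cream ribs along x, tops at z 18, leave a gap y -23 to +23 mm for the blade while the disc stays on them. Lid hinge at x +56, z 40 mm. Two brass clips on the front at y +-41, out to x -69 mm.
- lid (a joint): Lid angle in rad: 0 shut, about 1.57 upright, up to 1.9 leaning back away from the robot's side. Lid 120 mm from hinge to free edge, 112 mm wide, 6 mm thick. A weak spring lifts it off again unless the catch has snapped over (last 5 mm at the edge, about 8 N pressed near the free edge).
- lid_edge (a point): Middle of the lid's free edge, 120 mm from the hinge, half way through the lid's thickness.
- jar_a: Black screw-top jar, 62 mm across, 50 mm high, at the back. Origin: centre of its underside. A bystander.
- jar_b: Amber jar with a metal cap, 62 mm across, 50 mm high, at the back. Origin: centre of its underside. A bystander.
- tall_bottle: Tall amber bottle, 60 mm across, 170 mm high, standing between board and case. Origin: centre of its underside. A bystander.
- tin_a: Flat aluminium tin, 60 mm across, 22 mm high, near the robot. Origin: centre of its underside. A bystander.
- tin_b: Flat aluminium tin, 70 mm across, 24 mm high, at the right side. Origin: centre of its underside. A bystander.
- tin_c: Flat dark tin, 60 mm across, 26 mm high, near the robot. Origin: centre of its underside. A bystander.
- stone: Grey grinding stone, 76 mm across, 62 mm high, at the left side. Origin: centre of its underside. A bystander.

How it is judged:
On the way, in this order (a step that is already met when the one before it is completed fails the run):
1. the honey disc is carried on the spatula, its underside at least 27 mm clear of the board's top (z of disc in the frame of board above 0.045 m and contact force between disc and spatula above 0.2 N), for 0.2 s.
2. the honey disc lies flat on both ribs inside the case, free of the spatula (x of disc in the frame of case between -0.013 and 0.013 m and y of disc in the frame of case between -0.013 and 0.013 m and z of disc in the frame of case between 0.014 and 0.022 m and angle between disc's own z axis and vertical below 0.08 rad and contact force between disc and spatula below 0.05 N and linear speed of disc below 0.03 m/s), for 0.3 s.
At the end, for the whole second after the job is handed in: Honey disc flat on the ribs in the case (centred within 13 mm, tilt under 0.08 rad), off the spatula, at rest; lid held shut by its catch (under 0.03 rad); spatula still in its rest (25 mm along, 12 mm across, 6 mm in height, heading 0.15 rad, tilt 0.12 rad); dark disc within 15 mm of its start (all of step 2 and value of joint lid below 0.03 rad and x of spatula_grip in the frame of rest between 0.05 and 0.1 m and y of spatula_grip in the frame of rest between -0.012 and 0.012 m and z of spatula_grip in the frame of rest between 0.049 and 0.061 m and angle between the x axis of spatula and the x axis of rest, either way round below 0.15 rad and angle between spatula's own z axis and vertical below 0.12 rad and linear speed of spatula below 0.03 m/s and distance of disc_dark from where it was at the start of the episode below 0.015 m); the robot touches nothing.
It fails at once if the fingers touch the honey disc (over 0.3 N) (contact force between the fingers and disc above 0.3 N).
It fails at once if the honey disc is dropped (faster than 0.6 m/s while off the spatula) (linear speed of disc above 0.6 m/s and contact force between disc and spatula below 0.02 N).
It fails at once if a jar, tin, bottle or the stone is moved more than 20 mm or tipped over 0.4 rad (distance of any of jar_a, jar_b, tall_bottle, tin_a, tin_b, tin_c, stone from where it was at the start of the episode above 0.02 m or angle between any of jar_a, jar_b, tall_bottle, tin_a, tin_b, tin_c, stone's own z axis and vertical above 0.4 rad).
It fails at once if the dark disc is moved more than 30 mm (distance of disc_dark from where it was at the start of the episode above 0.03 m).
It also fails if it takes over 72 s, if anything falls off the work surface, if the arm or the gripper's body presses on something with over 40 N, if the wrist force passes 120 N, or if a joint passes its speed limit or range.

## Working session

There is one attempt and no reset: what is moved stays moved. The work goes in short steps, Python scripts to look and compute and a tool call to move; the robot and the scene stay as the last step left them, time stands still between calls to the robot, and variables do not carry over. Pictures are saved under pics/ and viewed, at most 10 in all, crops included, and the job is handed in when it is done.

Besides the shell and the picture viewer there is one more tool, called after "Call:" by a JSON object that holds its "api" and its "payload", one argument or row to a line. move_arm: Moves the arm, as the interface text tells. Its arguments: {"type":"object","properties":{"series":{"type":"array"},"grip_force":{"type":"number"}},"required":["series"]}

```bash
mkdir -p pics; ls
python3 - <<'E'
from workcell import *
import cv2
for n in("top","side"):
    cv2.imwrite(f"pics/{n}0.png",read_camera(n)[:,:,::-1])
    c=calibration(n);print(n,c)
print(read_state())
E
```

```text
pics
top {'camera_matrix': array([[624.26405966,   0.        , 322.68943327],
       [  0.        , 624.26405966, 233.16100659],
       [  0.        ,   0.        ,   1.        ]]), 'rvec': array([ 2.13945889, -2.17030625,  0.18005345]), 'tvec': array([-0.00913573,  0.57968766,  1.54083713])}
side {'camera_matrix': array([[550.83207498,   0.        , 322.46682594],
       [  0.        , 550.83207498, 229.44930243],
       [  0.        ,   0.        ,   1.        ]]), 'rvec': array([ 0.47279599, -2.81082292,  1.04294169]), 'tvec': array([0.56642019, 0.20377046, 1.53877261])}
{'time': 0.1, 'q': array([-1.16592845e+00,  2.64683592e-01,  1.60526396e+00, -3.47027076e-05,
        1.27369051e+00, -3.68888423e-02]), 'joint_vel': array([-0.00062038, -0.00084644, -0.0016542 ,  0.0003833 ,  0.00054324,
       -0.00013382]), 'joint_torque': array([ 4.56098969e-04, -5.16707683e+01, -3.68588841e+01,  6.23532458e-06,
        6.30921437e-03,  3.52873144e-06]), 'tool_pos': array([ 0.28831892, -0.60960274,  0.23806829]), 'tcp_rot': array([-3.06330921e+00, -6.87857624e-01,  6.38632203e-04]), 'wrist_force': array([ 0.39372036,  0.26644564, -0.90337875]), 'torque': array([-0.00410553,  0.02286055,  0.02064437]), 'grip_force': 0.0, 'width': 0.9999769425130932}
```

View pics/top0.png

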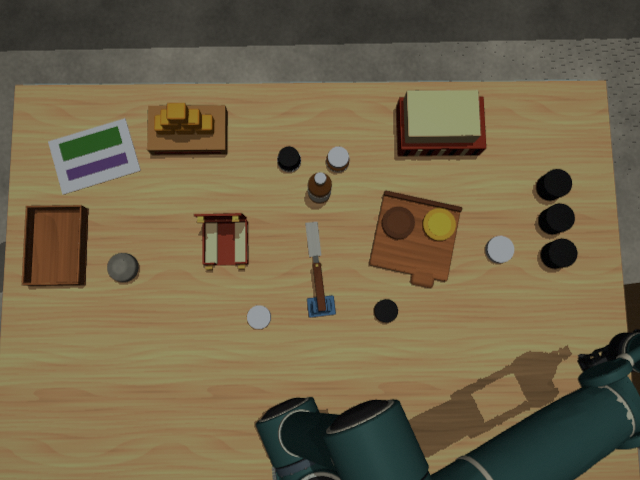

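View pics/side0.png

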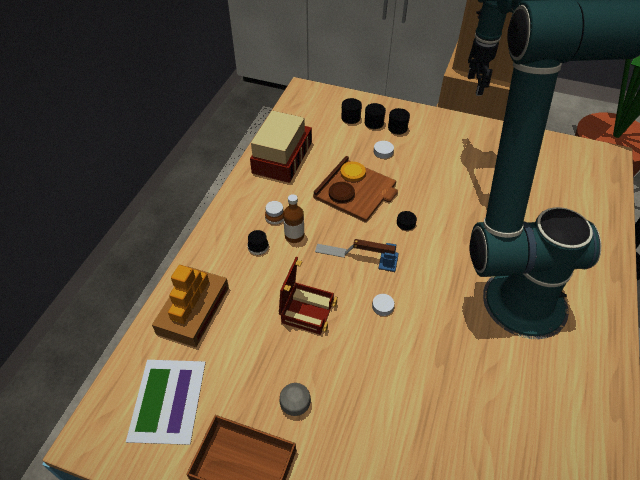

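The top view shows the honey disc at (440,224), dark disc at (398,223), spatula blade at about (313,240), handle and blue rest at about (320,306), and the case at (225,242) with its lid upright. The side view agrees: honey disc (353,172), spatula (355,248), case (308,308).

```bash
cat > h.py <<'E'
import numpy as np, cv2
from workcell import *
def ray(n,uv):
    c=calibration(n);R=cv2.Rodrigues(c["rvec"])[0]
    d=R.T@np.linalg.solve(c["camera_matrix"],[uv[0],uv[1],1.]);return -R.T@c["tvec"],d
def plane(n,uv,z):
    o,d=ray(n,uv);return o+d*(z-o[2])/d[2]
def proj(n,P):
    c=calibration(n);return cv2.projectPoints(np.float64(P).reshape(-1,3),c["rvec"],c["tvec"],c["camera_matrix"],None)[0].reshape(-1,2)
E
python3 - <<'E'
from h import *
im=cv2.imread("pics/top0.png");hsv=cv2.cvtColor(im,cv2.COLOR_BGR2HSV)
cv2.imwrite("pics/crop0.png",cv2.resize(im[180:325,195:465],None,fx=2.9,fy=2.9,interpolation=cv2.INTER_CUBIC))
for n,p in dict(honey=(440,224),dark=(398,223),board=(418,250),blade=(313,240),handle=(319,280),rest=(312,307),rim=(208,245),rib=(210,240),redfloor=(226,243),table=(340,260),stop=(425,200)).items(): print(n,p,hsv[p[1],p[0]])
E
```

```text
honey (440, 224) [ 27 175 146]
dark (398, 223) [ 10 158  76]
board (418, 250) [ 13 162 115]
blade (313, 240) [ 34  15 132]
handle (319, 280) [ 11 163  78]
rest (312, 307) [105 133  46]
rim (208, 245) [ 34  55 152]
rib (210, 240) [ 34  57 151]
redfloor (226, 243) [  5 175 109]
table (340, 260) [ 20 106 147]
stop (425, 200) [ 10 165  62]
```

View pics/crop0.png

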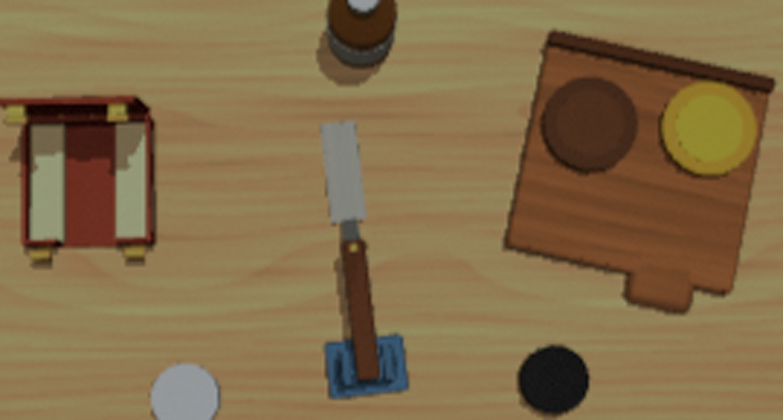

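The crop shows the blade tip at about crop (340,122), handle end (367,378), board front corners (505,248) and (733,295), the honey disc close to the stop at (709,128), and the case front rim corners (22,245) and (154,245), axis nearly world-aligned.

Run:
```python
from h import *
np.set_printoptions(precision=4,suppress=True)
def hs(n): return cv2.cvtColor(cv2.imread(f"pics/{n}0.png"),cv2.COLOR_BGR2HSV)
T,S=hs("top"),hs("side")
def big(H,lo,hi,box):
    m=cv2.inRange(H,lo,hi);k=np.zeros_like(m);x0,y0,x1,y1=box;k[y0:y1,x0:x1]=255
    cs=cv2.findContours(m&k,cv2.RETR_EXTERNAL,cv2.CHAIN_APPROX_NONE)[0];return max(cs,key=cv2.contourArea)
def P(z,uv,n="top"):return plane(n,uv,z)[:2]
# discs
for nm,lo,hi,bt,bs in[("honey",(22,150,90),(32,255,255),(420,200,465,250),(330,155,375,190)),("dark",(0,100,20),(14,200,90),(380,206,417,242),(325,182,356,204))]:
    c=big(T,lo,hi,bt);e=cv2.fitEllipse(c);print(nm,"top",e[0],e[1],P(.033,e[0]))
    c=big(S,lo,hi,bs);e=cv2.fitEllipse(c);print(nm,"side",e[0],e[1],P(.029,e[0],"side"))
# blade
c=big(T,(0,0,100),(180,45,255),(300,215,330,258));r=cv2.minAreaRect(c)
b=np.array([P(.002,p) for p in cv2.boxPoints(r)]);print("blade",b,np.linalg.norm(np.diff(b,axis=0),axis=1),b.mean(0))
# handle top z=.066
c=big(T,(0,100,20),(15,220,110),(305,262,335,313));r=cv2.minAreaRect(c)
b=np.array([P(.066,p) for p in cv2.boxPoints(r)]);print("handle",b,b.mean(0),np.linalg.norm(np.diff(b,axis=0),axis=1))
# rest
c=big(T,(95,80,20),(120,255,200),(300,290,345,325));r=cv2.minAreaRect(c);print("rest",r,P(.02,r[0]))
# board front edge etc, subpixel from crop
cr=lambda u,v:(195+(u+.5)/2.9-.5,180+(v+.5)/2.9-.5)
for nm,p,z in[("bFL",(505,248),.018),("bFR",(733,295),.018),("bBL top stop far",(551,31),.032),("bBR",(774,80),.032),("bBRnear",(770,92),.032),("bBLnear",(546,45),.032),
 ("cFL",(22,245),.04),("cFR",(155,245),.04)]:print(nm,P(z,cr(*p)))
# ribs
for nm,bx in(("ribL",(203,220,218,268)),("ribR",(233,220,248,268))):
    c=big(T,(25,35,90),(45,85,255),bx);x,y,w,h=cv2.boundingRect(c);r=cv2.minAreaRect(c)
    print(nm,r,[P(.018,p) for p in cv2.boxPoints(r)])
```

```text
honey top (438.847412109375, 223.9788055419922) (30.161373138427734, 31.171539306640625) [ 0.6009 -0.3162]
honey side (352.5333557128906, 169.53514099121094) (11.129411697387695, 16.894155502319336) [ 0.6045 -0.326 ]
dark top (397.591552734375, 222.93814086914062) (32.468990325927734, 33.24370574951172) [ 0.6049 -0.2101]
dark side (341.78961181640625, 192.9552764892578) (21.13524055480957, 24.470596313476562) [ 0.6053 -0.2097]
blade [[ 0.6134  0.0272]
 [ 0.6165 -0.0035]
 [ 0.5283 -0.0119]
 [ 0.5253  0.0185]] [0.0308 0.0886 0.0306] [0.5709 0.0076]
handle [[ 0.5009  0.0142]
 [ 0.5033 -0.0089]
 [ 0.3858 -0.0208]
 [ 0.3835  0.002 ]] [ 0.4434 -0.0034] [0.0232 0.1182 0.0229]
rest ((320.8771667480469, 305.95556640625), (18.5777587890625, 26.28927993774414), 83.2901611328125) [ 0.3968 -0.0104]
bFL [ 0.4987 -0.1348]
bFR [ 0.4543 -0.335 ]
bBL top stop far [ 0.6908 -0.1797]
bBR [ 0.644  -0.3772]
bBRnear [ 0.6332 -0.3731]
bBLnear [ 0.6781 -0.1748]
cFL [0.5051 0.2864]
cFR [0.5035 0.1714]
ribL ((210.5, 247.0), (11.0, 30.0), 0.0) [array([0.5127, 0.2833]), array([0.59  , 0.2842]), array([0.5897, 0.256 ]), array([0.5123, 0.2553])]
ribR ((239.5, 244.0), (34.0, 9.0), 90.0) [array([0.602 , 0.2074]), array([0.6017, 0.1843]), array([0.5139, 0.1841]), array([0.5142, 0.207 ])]
```

Run:
```python
from h import *
np.set_printoptions(precision=4,suppress=True)
for n,p,z in[("bottle",(320,178),.17),("jar_a",(289,157),.05),("jar_b",(339,157),.05),("tinA",(259,317),.022),("stone",(123,266),.062),("lidtopL",(196,216),.16),("lidtopR",(245,214),.16)]:print(n,plane("top",p,z))
im=cv2.imread("pics/side0.png")
th=-.012;c=np.array([.560,.2295]);R=np.array([[np.cos(th),-np.sin(th)],[np.sin(th),np.cos(th)]])
def W(x,y,z):return np.r_[c+R@[x,y],z]
out=[]
for n,(x0,y0,x1,y1,f) in dict(side=(265,250,350,340,4.5),top=(185,205,265,275,4.5)).items():
    im=cv2.imread(f"pics/{n}0.png")
    A=cv2.resize(im[y0:y1,x0:x1],None,fx=f,fy=f,interpolation=cv2.INTER_CUBIC)
    pts=[W(x,y,.04) for x in(-.056,.056) for y in(-.056,.056)]+[W(x,y,.018) for x in(-.052,.052) for y in(-.023,.023)]+[W(.056,y,.16) for y in(-.056,.056)]
    for u,v in proj(n,pts): cv2.circle(A,(int((u-x0+.5)*f),int((v-y0+.5)*f)),2,(0,255,0),-1)
    out.append(cv2.copyMakeBorder(A,0,410-A.shape[0],0,0,cv2.BORDER_CONSTANT))
cv2.imwrite("pics/case.png",np.hstack(out))
```

```text
bottle [ 0.6924 -0.0104  0.17  ]
jar_a [0.7772 0.0661 0.05  ]
jar_b [ 0.7758 -0.0623  0.05  ]
tinA [0.3715 0.1457 0.022 ]
stone [0.501  0.4776 0.062 ]
lidtopL [0.6067 0.2818 0.16  ]
lidtopR [0.6101 0.1671 0.16  ]
```

View pics/case.png

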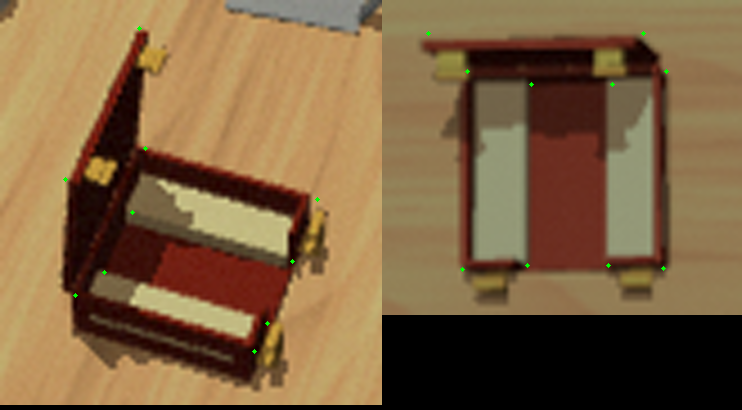

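The dots for a case centre of about (0.561,0.229), heading -0.01, sit on the rim, the ribs and the nearly upright lid in both views, so the case is within 3 mm.

```bash
cat >> h.py <<'E'
from scipy.spatial.transform import Rotation as Ro
def down(psi): # tool x at heading psi, z down
    c,s=np.cos(psi),np.sin(psi);return Ro.from_matrix([[c,s,0],[s,-c,0],[0,0,-1]])
def plan(p,psi,n,pitch=0.,ramp=2):
    """rows (tool-frame cm, deg) to TCP p, heading psi; pitch>0 lifts spatula nose"""
    s=read_state();R=Ro.from_rotvec(s["tcp_rot"]);p0=s["tool_pos"]
    Rt=down(psi)*Ro.from_euler("y",pitch)
    d=(R.inv()*Rt).as_rotvec()
    w=np.minimum(np.minimum(np.arange(1,n+1),np.arange(n,0,-1)),ramp).astype(float);w/=w.sum()
    out=[]
    for k in w:
        out.append(np.r_[R.inv().apply((np.array(p)-p0)*k)*100,np.degrees(d*k)]);R=R*Ro.from_rotvec(d*k)
    print("t",round(s["time"],2),"pos",p0.round(4),"F",s["wrist_force"].round(1),"w",round(s["width"],3),"head/tilt",(lambda m:(round(np.arctan2(m[1,0],m[0,0]),4),round(np.arcsin(m[2,0]),4),round(m[2,1],4)))(Ro.from_rotvec(s["tcp_rot"]).as_matrix()))
    print(np.array2string(np.array(out),precision=2,suppress_small=True))
E
python3 -c "
from h import *
plan([.471,-.0015,.14],.098,15,ramp=2)"
```

```text
t 0.1 pos [ 0.2883 -0.6096  0.2381] F [ 0.4  0.3 -0.9] w 1.0 head/tilt (np.float64(0.4418), np.float64(0.0), np.float64(-0.002))
[[ 1.52 -1.68  0.35 -0.    0.    0.7 ]
 [ 3.   -3.4   0.71 -0.01  0.    1.41]
 [ 2.91 -3.48  0.71 -0.01  0.    1.41]
 [ 2.82 -3.55  0.71 -0.01  0.    1.41]
 [ 2.74 -3.62  0.71 -0.01  0.    1.41]
 [ 2.65 -3.68  0.71 -0.01  0.    1.41]
 [ 2.56 -3.75  0.71 -0.01  0.    1.41]
 [ 2.46 -3.81  0.7  -0.01  0.    1.41]
 [ 2.37 -3.87  0.7  -0.01  0.    1.41]
 [ 2.27 -3.92  0.7  -0.01  0.    1.41]
 [ 2.18 -3.98  0.7  -0.01  0.    1.41]
 [ 2.08 -4.03  0.7  -0.01  0.    1.41]
 [ 1.98 -4.08  0.7  -0.01  0.    1.41]
 [ 1.88 -4.13  0.7  -0.01  0.    1.41]
 [ 0.89 -2.09  0.35 -0.    0.    0.7 ]]
```

Call:
{"api": "move_arm", "payload": {
  "series": [8.54,1.5,-1.7,0.35,0,0,0.7,8.54,3.0,-3.4,0.7,0,0,1.4,8.54,2.9,-3.5,0.7,0,0,1.4,8.54,2.8,-3.55,0.7,0,0,1.4,8.54,2.75,-3.6,0.7,0,0,1.4]
}}

```text
time: 0.72
tool_pos: [0.3469, -0.413, 0.207]
tcp_rot: [-3.098, -0.517, 0.0]
wrist_force: [0.7, 0.5, -0.1]
width: 0.999
grip_force: 0.0
```

Call:
{"api": "move_arm", "payload": {
  "series": [8.54,2.65,-3.7,0.7,0,0,1.4,8.54,2.55,-3.75,0.7,0,0,1.4,8.54,2.45,-3.8,0.7,0,0,1.4,8.54,2.35,-3.85,0.7,0,0,1.4,8.54,2.3,-3.9,0.7,0,0,1.4]
}}

```text
time: 1.35
tool_pos: [0.4119, -0.1963, 0.1723]
tcp_rot: [-3.124, -0.327, 0.0]
wrist_force: [1.4, -0.6, -1.1]
width: 0.995
grip_force: 0.0
```

Call:
{"api": "move_arm", "payload": {
  "series": [8.54,2.2,-4.0,0.7,0,0,1.4,8.54,2.1,-4.0,0.7,0,0,1.4,8.54,2.0,-4.1,0.7,0,0,1.4,8.54,1.9,-4.1,0.7,0,0,1.4,8.54,0.9,-2.1,0.35,0,0,0.7]
}}

```text
time: 1.98
tool_pos: [0.4712, -0.0001, 0.1406]
tcp_rot: [-3.137, -0.159, 0.002]
wrist_force: [-0.5, -0.7, -0.4]
width: 1.0
grip_force: 0.0
```

```bash
python3 -c "
from h import *
plan([.471,-.0015,.044],.098,5,ramp=1)"
```

```text
t 1.98 pos [ 4.712e-01 -1.000e-04  1.406e-01] F [-0.5 -0.7 -0.4] w 1.0 head/tilt (np.float64(0.1012), np.float64(-0.001), np.float64(-0.0005))
[[-0.01  0.03  1.93 -0.01  0.01  0.04]
 [-0.01  0.03  1.93 -0.01  0.01  0.04]
 [-0.01  0.03  1.93 -0.01  0.01  0.04]
 [-0.01  0.03  1.93 -0.01  0.01  0.04]
 [-0.01  0.03  1.93 -0.01  0.01  0.04]]
```

Call:
{"api": "move_arm", "payload": {
  "series": [8.54,0,0.15,1.8,0,0,0,8.54,0,0,2.2,0,0,0,8.54,0,0,2.2,0,0,0,8.54,0,0,2.2,0,0,0,8.54,0,0,1.2,0,0,0]
}}

```text
time: 2.6
tool_pos: [0.4703, -0.0036, 0.0438]
tcp_rot: [-3.137, -0.157, 0.004]
wrist_force: [0.5, 0.5, -1.4]
width: 0.995
grip_force: 0.0
```

Call:
{"api": "move_arm", "payload": {
  "series": [1.6,0,0,0,0,0,0,1.6,0,0,0,0,0,0,1.6,0,0,0,0,0,0,1.6,0,0,0,0,0,0,1.6,0,0,0,0,0,0],
  "grip_force": 60
}}

```text
time: 3.22
tool_pos: [0.4726, -0.0037, 0.0463]
tcp_rot: [3.137, 0.157, 0.003]
wrist_force: [0.0, -0.9, 5.3]
width: 0.226
grip_force: 59.5
```

```bash
python3 -c "
from h import *
plan([.471,-.0015,.044],.098,1,ramp=1)
cv2.imwrite('pics/t1.png',cv2.resize(read_camera('side')[200:300,290:430,::-1],None,fx=5,fy=5))"
```

```text
t 3.23 pos [ 0.4726 -0.0037  0.0463] F [ 0.  -0.9  5.3] w 0.226 head/tilt (np.float64(0.0997), np.float64(0.002), np.float64(0.0004))
[[-0.14 -0.24  0.23  0.02 -0.12  0.1 ]]
```

View pics/t1.png

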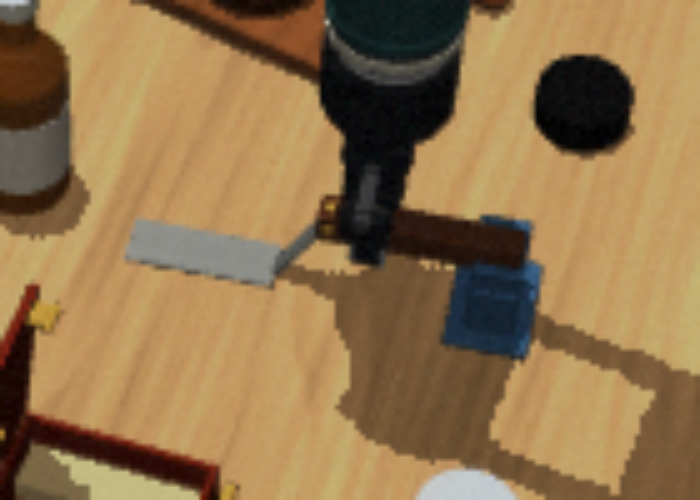

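The picture shows the fingers on the handle just behind its ferrule, with the blade still flat on the table and the tail in the rest.

Call:
{"api": "move_arm", "payload": {
  "series": [1.6,0,0,0,0,0,0,1.6,0,0,0,0,0,0,1.6,0,0,-1,0,0,0,1.6,0,0,-2.5,0,0,0,1.6,0,0,-2.5,0,0,0],
  "grip_force": 110
}}

```text
time: 3.9
tool_pos: [0.4707, -0.0036, 0.1055]
tcp_rot: [-3.137, -0.157, 0.003]
wrist_force: [0.3, 0.0, -1.2]
width: 0.217
grip_force: 106.8
```

Call:
{"api": "move_arm", "payload": {
  "series": [1.6,0,0,-2,0,0,0,1.6,0,0,-1,0,0,0,1.6,0,0,0,0,0,0]
}}

```text
time: 4.28
tool_pos: [0.4719, -0.0037, 0.1358]
tcp_rot: [3.138, 0.157, 0.002]
wrist_force: [-0.9, 1.0, -1.0]
width: 0.216
grip_force: 106.9
```

```bash
python3 -c "
from h import *
plan([.396,-.270,.115],-.22,15,ramp=2)"
```

```text
t 4.28 pos [ 0.4719 -0.0037  0.1358] F [-0.9  1.  -1. ] w 0.216 head/tilt (np.float64(0.0997), np.float64(0.0011), np.float64(0.0001))
[[-0.36  0.92  0.07 -0.   -0.    0.65]
 [-0.71  1.85  0.15 -0.   -0.    1.31]
 [-0.67  1.86  0.15 -0.   -0.    1.31]
 [-0.62  1.88  0.15 -0.   -0.    1.31]
 [-0.58  1.89  0.15 -0.   -0.    1.31]
 [-0.54  1.9   0.15 -0.   -0.    1.31]
 [-0.49  1.92  0.15 -0.   -0.    1.31]
 [-0.45  1.93  0.15 -0.   -0.    1.31]
 [-0.4   1.94  0.15 -0.   -0.    1.31]
 [-0.36  1.95  0.15 -0.   -0.    1.31]
 [-0.32  1.95  0.15 -0.   -0.    1.31]
 [-0.27  1.96  0.15 -0.   -0.    1.31]
 [-0.23  1.97  0.15 -0.   -0.    1.31]
 [-0.18  1.97  0.15 -0.   -0.    1.31]
 [-0.07  0.99  0.07 -0.   -0.    0.65]]
```

Call:
{"api": "move_arm", "payload": {
  "series": [1.6,-0.35,0.9,0.1,0,0,0.6,1.6,-0.7,1.85,0.15,0,0,1.3,1.6,-0.65,1.85,0.15,0,0,1.3,1.6,-0.6,1.9,0.15,0,0,1.3,1.6,-0.6,1.9,0.15,0,0,1.3]
}}

```text
time: 4.9
tool_pos: [0.4462, -0.0901, 0.1268]
tcp_rot: [-3.141, 0.004, 0.004]
wrist_force: [-0.4, 0.3, -0.5]
width: 0.217
grip_force: 106.9
```

Call:
{"api": "move_arm", "payload": {
  "series": [1.6,-0.55,1.9,0.15,0,0,1.3,1.6,-0.5,1.9,0.15,0,0,1.3,1.6,-0.45,1.95,0.15,0,0,1.3,1.6,-0.4,1.95,0.15,0,0,1.3,1.6,-0.35,1.95,0.15,0,0,1.4]
}}

```text
time: 5.52
tool_pos: [0.4191, -0.1853, 0.1193]
tcp_rot: [-3.135, 0.185, 0.004]
wrist_force: [0.5, -0.3, -1.8]
width: 0.214
grip_force: 106.8
```

Call:
{"api": "move_arm", "payload": {
  "series": [1.6,-0.3,1.95,0.15,0,0,1.3,1.6,-0.3,1.95,0.15,0,0,1.3,1.6,-0.2,1.95,0.15,0,0,1.3,1.6,-0.2,1.95,0.15,0,0,1.3,1.6,0,1.0,0,0,0,0.8]
}}

```text
time: 6.15
tool_pos: [0.3956, -0.2706, 0.1135]
tcp_rot: [-3.121, 0.35, 0.004]
wrist_force: [0.1, 0.3, -1.1]
width: 0.212
grip_force: 106.8
```

Call:
{"api": "move_arm", "payload": {
  "series": [1.6,0,0,0,0,0,0,1.6,0,0,0,0,0,0]
}}

```text
time: 6.4
tool_pos: [0.3968, -0.2696, 0.1145]
tcp_rot: [-3.122, 0.347, 0.001]
wrist_force: [1.2, -0.4, -1.1]
width: 0.218
grip_force: 106.8
```

```bash
python3 -c "
from h import *
plan([.396,-.270,.068],-.22,3,ramp=2)
a=read_camera('side')[:,:,::-1];b=read_camera('top')[:,:,::-1]
cv2.imwrite('pics/s2.png',a);cv2.imwrite('pics/t2.png',b)
z=lambda i,x,y:cv2.resize(i[y:y+130,x:x+130],None,fx=3,fy=3,interpolation=cv2.INTER_CUBIC)
cv2.imwrite('pics/v2.png',np.hstack([z(a,300,130),z(b,360,180)]))"
```

```text
t 6.4 pos [ 0.3968 -0.2696  0.1145] F [ 1.2 -0.4 -1.1] w 0.218 head/tilt (np.float64(-0.2213), np.float64(-0.0007), np.float64(-0.0006))
[[-0.02  0.01  1.16 -0.01  0.01 -0.02]
 [-0.03  0.03  2.32 -0.02  0.02 -0.04]
 [-0.02  0.01  1.16 -0.01  0.01 -0.02]]
```

View pics/v2.png

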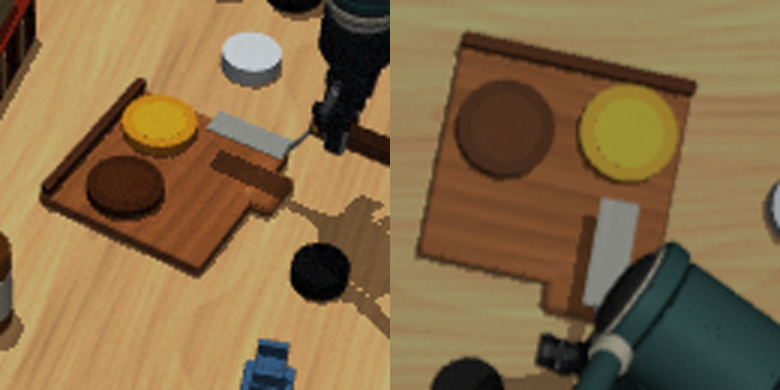

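The picture shows the blade hanging level in front of the honey disc, tip corners at crop (600,198) and (638,205) in the top half and (222,112), (207,130) in the side half. The disc is centred at (629,133).

Run:
```python
from h import *
np.set_printoptions(precision=4,suppress=True)
T=cv2.cvtColor(cv2.imread("pics/t2.png"),cv2.COLOR_BGR2HSV)
m=cv2.inRange(T,(0,0,70),(180,60,255));k=np.zeros_like(m);k[243:284,422:447]=255
c=max(cv2.findContours(m&k,0,cv2.CHAIN_APPROX_NONE)[0],key=cv2.contourArea)
r=cv2.minAreaRect(c);b=np.array([plane("top",p,.070)[:2] for p in cv2.boxPoints(r)]);print(r,b,np.linalg.norm(np.diff(b,axis=0),axis=1))
cr=lambda x,y:(x/3,y/3)
t=np.add((360,180),cr(619-390,201.5));s=np.add((300,130),cr(214.5,121))
(o,d),(p,e)=ray("top",t),ray("side",s)
A=np.c_[d,-e];l=np.linalg.lstsq(A,p-o,rcond=None)[0];print("tip tri",o+d*l[0],p+e*l[1])
bc=np.array([.574,-.2567]);u=np.array([np.cos(.22),-np.sin(.22)]);v=np.array([np.sin(.22),np.cos(.22)])
h=plane("top",np.add((360,180),cr(629-390,133)),.033)[:2];print("honey",h,"board frame",(h-bc)@u,(h-bc)@v)
q=b[np.argsort(b@u)];tip=q[2:].mean(0);back=q[:2].mean(0);ax=tip-back
print("tip",tip,"bf",(tip-bc)@u,(tip-bc)@v,"head",np.arctan2(ax[1],ax[0]))
```

```text
((433.0799865722656, 264.55999755859375), (12.879753112792969, 36.134864807128906), 10.304845809936523) [[ 0.4523 -0.2642]
 [ 0.5406 -0.2839]
 [ 0.5344 -0.3153]
 [ 0.4461 -0.2954]] [0.0905 0.0321 0.0905]
tip tri [ 0.5364 -0.2994  0.0707] [ 0.5346 -0.2996  0.0706]
honey [ 0.5999 -0.3183] board frame 0.038758634744799465 -0.05444691215526536
tip [ 0.5375 -0.2996] bf -0.02626854896041401 -0.04981525024057684 head -0.220505794788281
```

Call:
{"api": "move_arm", "payload": {
  "series": [1.6,0,0.1,1.0,0,0,0,1.6,0,0.1,1.5,0,0,0,1.6,0,0.1,1.5,0,0,0,1.6,0,0,0.7,0,0,0,1.6,0,0,0,0,0,0]
}}

```text
time: 7.12
tool_pos: [0.3956, -0.2725, 0.0667]
tcp_rot: [-3.121, 0.347, 0.003]
wrist_force: [-0.4, -0.6, -1.2]
width: 0.212
grip_force: 106.8
```

Call:
{"api": "move_arm", "payload": {
  "series": [1.6,0,0,0.1,0,0,0,1.6,0,0,0,0,0,0]
}}

```text
time: 7.38
tool_pos: [0.3967, -0.2734, 0.0673]
tcp_rot: [3.122, -0.347, 0.001]
wrist_force: [0.2, 0.2, -1.5]
width: 0.214
grip_force: 106.8
```

Call:
{"api": "move_arm", "payload": {
  "series": [1.6,0,0,0.1,0,0,0,1.6,0,0,0,0,0,0]
}}

```text
time: 7.62
tool_pos: [0.3964, -0.2731, 0.0659]
tcp_rot: [3.122, -0.347, 0.0]
wrist_force: [0.4, 0.5, -1.4]
width: 0.216
grip_force: 106.8
```

Call:
{"api": "move_arm", "payload": {
  "series": [1.6,0,0,0.1,0,0,0,1.6,0,0,0,0,0,0]
}}

```text
time: 7.88
tool_pos: [0.3963, -0.273, 0.0647]
tcp_rot: [-3.122, 0.347, 0.0]
wrist_force: [-0.2, -0.4, -0.6]
width: 0.211
grip_force: 106.8
```

Call:
{"api": "move_arm", "payload": {
  "series": [1.6,0,0,0.1,0,0,0,1.6,0,0,0,0,0,0]
}}

```text
time: 8.12
tool_pos: [0.3964, -0.2732, 0.0643]
tcp_rot: [3.122, -0.347, 0.0]
wrist_force: [-1.6, 0.9, 2.8]
width: 0.222
grip_force: 107.5
```

Call:
{"api": "move_arm", "payload": {
  "series": [1.6,0,0,0.1,0,0,0,1.6,0,0,0,0,0,0]
}}

```text
time: 8.38
tool_pos: [0.3964, -0.2733, 0.0639]
tcp_rot: [3.122, -0.347, -0.0]
wrist_force: [-5.3, 2.3, 10.3]
width: 0.211
grip_force: 108.5
```

Call:
{"api": "move_arm", "payload": {
  "series": [1.6,0,0,-0.06,0,0,0,1.6,0.3,0,0,0,0,0,1.6,0.6,0,0,0,0,0,1.6,0.6,0,0,0,0,0,1.6,0.5,0,0,0,0,0]
}}

```text
time: 9.0
tool_pos: [0.4161, -0.2778, 0.0643]
tcp_rot: [3.122, -0.347, 0.0]
wrist_force: [-4.7, 0.8, 8.6]
width: 0.209
grip_force: 108.0
```

Call:
{"api": "move_arm", "payload": {
  "series": [1.6,0.3,0,0,0,0,0,1.6,0.3,0,0,0,0,0,1.6,0.3,0,0,0,0,0,1.6,0.3,0,0,0,0,0,1.6,0.3,0,0,0,0,0]
}}

```text
time: 9.62
tool_pos: [0.4301, -0.281, 0.0643]
tcp_rot: [3.122, -0.347, -0.002]
wrist_force: [-5.7, 1.3, 9.5]
width: 0.214
grip_force: 108.0
```

```bash
python3 -c "
from h import *
s=read_state();print(s['tool_pos'],s['tcp_rot'],s['wrist_force'],s['torque'])
a=read_camera('side')[:,:,::-1];b=read_camera('top')[:,:,::-1]
z=lambda i,x,y:cv2.resize(i[y:y+100,x:x+100],None,fx=4,fy=4,interpolation=cv2.INTER_CUBIC)
cv2.imwrite('pics/v3.png',np.hstack([z(a,300,130),z(b,370,180)]))"
```

```text
[ 0.43011183 -0.2809736   0.06434188] [ 3.12208511e+00 -3.46783982e-01 -1.56358928e-03] [-5.70463942  1.28919307  9.45184243] [ 0.19858615  0.58734634 -0.03211468]
```

View pics/v3.png

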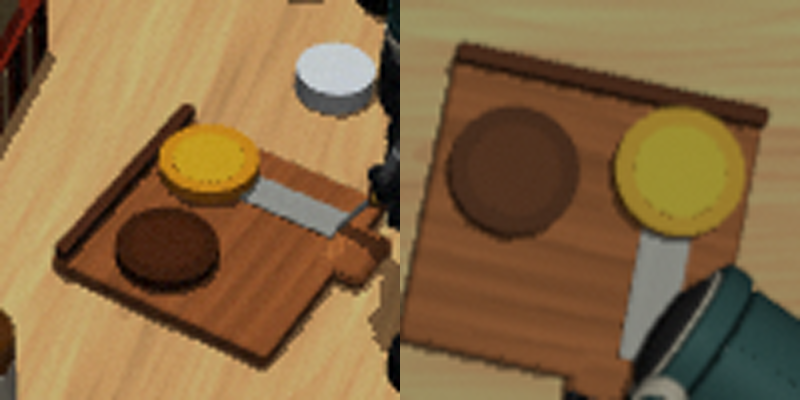

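The picture shows the disc pushed against the stop, with the blade tip just at its front edge and nearly on its centre line.

Call:
{"api": "move_arm", "payload": {
  "series": [1.6,0.4,0.05,0,0,0,0,1.6,0.5,0.05,0,0,0,0,1.6,0.5,0.05,0,0,0,0,1.6,0.5,0.05,0,0,0,0,1.6,0.5,0,0,0,0,0]
}}

```text
time: 10.35
tool_pos: [0.4531, -0.2882, 0.0644]
tcp_rot: [3.122, -0.347, -0.002]
wrist_force: [-6.0, 1.1, 9.3]
width: 0.217
grip_force: 108.3
```

Call:
{"api": "move_arm", "payload": {
  "series": [1.6,0.5,0,0,0,0,0,1.6,0.5,0,0,0,0,0,1.6,0.5,0,0,0,0,0,1.6,0.5,0,0,0,0,0,1.6,0.4,0,0,0,0,0]
}}

```text
time: 10.98
tool_pos: [0.4764, -0.2935, 0.0644]
tcp_rot: [3.122, -0.347, -0.002]
wrist_force: [-7.3, 0.5, 10.2]
width: 0.211
grip_force: 108.2
```

```bash
python3 -c "
from h import *
s=read_state();print(s['tool_pos'],s['tcp_rot'],s['wrist_force'],s['torque'])
a=read_camera('side')[:,:,::-1];b=read_camera('top')[:,:,::-1]
z=lambda i,x,y:cv2.resize(i[y:y+100,x:x+100],None,fx=4,fy=4,interpolation=cv2.INTER_CUBIC)
cv2.imwrite('pics/v4.png',np.hstack([z(a,300,130),z(b,370,180)]))"
```

```text
[ 0.47641811 -0.29345717  0.06438865] [ 3.12215471e+00 -3.46769344e-01 -2.07867305e-03] [-7.33044575  0.51483294 10.20174538] [0.23160153 0.75965563 0.00479475]
```

View pics/v4.png

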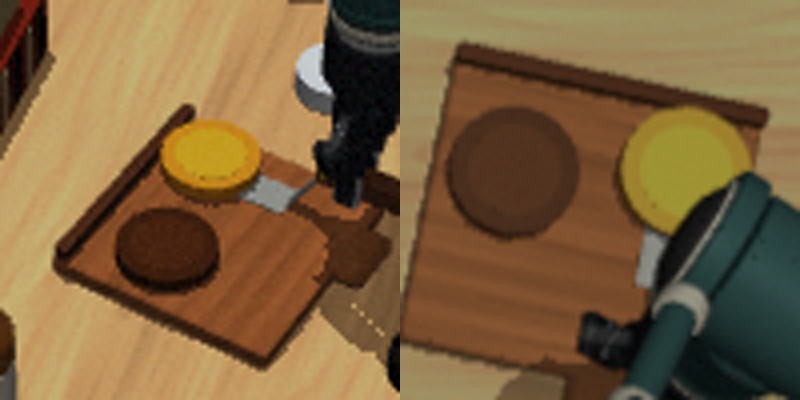

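The picture shows the disc still against the stop with about half the blade under it, and blade and disc lined up.

Call:
{"api": "move_arm", "payload": {
  "series": [1.6,0.5,0,0,0,0,0,1.6,0.5,0,0,0,0,0,1.6,0.5,0,0,0,0,0,1.6,0.5,0,0,0,0,0,1.6,0.3,0,0,0,0,0]
}}

```text
time: 11.7
tool_pos: [0.499, -0.2985, 0.0644]
tcp_rot: [3.122, -0.347, -0.002]
wrist_force: [-5.5, 2.5, 9.5]
width: 0.214
grip_force: 108.2
```

Call:
{"api": "move_arm", "payload": {
  "series": [1.6,0.2,0,0,0,0,0,1.6,0,0,0,0,0,0]
}}

```text
time: 11.95
tool_pos: [0.5011, -0.299, 0.0644]
tcp_rot: [3.122, -0.347, -0.001]
wrist_force: [-4.1, 0.8, 8.0]
width: 0.211
grip_force: 108.2
```

Call:
{"api": "move_arm", "payload": {
  "series": [1.6,0,0,-0.1,0,0,0,1.6,0,0,-0.2,0,0.7,0,1.6,0,0,-0.4,0,0.7,0,1.6,0,0,-0.6,0,0.6,0,1.6,0,0,-0.8,0,0,0]
}}

```text
time: 12.58
tool_pos: [0.5004, -0.2984, 0.0846]
tcp_rot: [3.118, -0.347, 0.054]
wrist_force: [-0.4, 0.2, -2.2]
width: 0.215
grip_force: 106.7
```

Call:
{"api": "move_arm", "payload": {
  "series": [1.6,0,0,-1,0,0,0,1.6,0,0,-1,0,0,0,1.6,0,0,-1,0,0,0,1.6,0,0,-0.8,0,0,0,1.6,0,0,-0.5,0,0,0]
}}

```text
time: 13.2
tool_pos: [0.4995, -0.2984, 0.1281]
tcp_rot: [3.118, -0.347, 0.055]
wrist_force: [0.5, -0.7, -1.6]
width: 0.217
grip_force: 106.7
```

Call:
{"api": "move_arm", "payload": {
  "series": [1.6,0,0,-0.2,0,0,0,1.6,0,0,0,0,0,0]
}}

```text
time: 13.45
tool_pos: [0.4992, -0.2982, 0.1292]
tcp_rot: [3.118, -0.347, 0.054]
wrist_force: [0.4, -0.4, -1.9]
width: 0.215
grip_force: 106.7
```

```bash
python3 -c "
from h import *
plan([.46,.228,.130],-.012,30,pitch=np.radians(2),ramp=3)
a=read_camera('side')[:,:,::-1];b=read_camera('top')[:,:,::-1]
cv2.imwrite('pics/s5.png',a);cv2.imwrite('pics/t5.png',b)
z=lambda i,x,y:cv2.resize(i[y:y+100,x:x+100],None,fx=4,fy=4,interpolation=cv2.INTER_CUBIC)
cv2.imwrite('pics/v5.png',np.hstack([z(a,300,130),z(b,370,180)]))"
```

```text
t 13.45 pos [ 0.4992 -0.2982  0.1292] F [ 0.4 -0.4 -1.9] w 0.215 head/tilt (np.float64(-0.2215), np.float64(0.0347), np.float64(-0.0001))
[[-0.18 -0.6  -0.01  0.    0.   -0.14]
 [-0.36 -1.2  -0.01  0.01  0.   -0.29]
 [-0.54 -1.81 -0.02  0.01  0.   -0.43]
 [-0.52 -1.81 -0.02  0.01  0.   -0.43]
 [-0.51 -1.81 -0.02  0.01  0.   -0.43]
 [-0.49 -1.82 -0.02  0.01  0.   -0.43]
 [-0.48 -1.82 -0.02  0.01  0.   -0.43]
 [-0.47 -1.83 -0.02  0.01  0.   -0.43]
 [-0.45 -1.83 -0.02  0.01  0.   -0.43]
 [-0.44 -1.83 -0.02  0.01  0.   -0.43]
 [-0.43 -1.84 -0.02  0.01  0.   -0.43]
 [-0.41 -1.84 -0.02  0.01  0.   -0.43]
 [-0.4  -1.84 -0.02  0.01  0.   -0.43]
 [-0.39 -1.84 -0.02  0.01  0.   -0.43]
 [-0.37 -1.85 -0.02  0.01  0.   -0.43]
 [-0.36 -1.85 -0.02  0.01  0.   -0.43]
 [-0.34 -1.85 -0.01  0.01  0.   -0.43]
 [-0.33 -1.86 -0.01  0.01  0.   -0.43]
 [-0.32 -1.86 -0.01  0.01  0.   -0.43]
 [-0.3  -1.86 -0.01  0.01  0.   -0.43]
 [-0.29 -1.86 -0.01  0.01  0.   -0.43]
 [-0.27 -1.86 -0.01  0.01  0.   -0.43]
 [-0.26 -1.87 -0.01  0.01  0.   -0.43]
 [-0.25 -1.87 -0.01  0.01  0.   -0.43]
 [-0.23 -1.87 -0.01  0.01  0.   -0.43]
 [-0.22 -1.87 -0.01  0.01  0.   -0.43]
 [-0.2  -1.87 -0.01  0.01  0.   -0.43]
 [-0.19 -1.87 -0.01  0.01  0.   -0.43]
 [-0.12 -1.25 -0.01  0.01  0.   -0.29]
 [-0.06 -0.63 -0.    0.    0.   -0.14]]
```

View pics/v5.png

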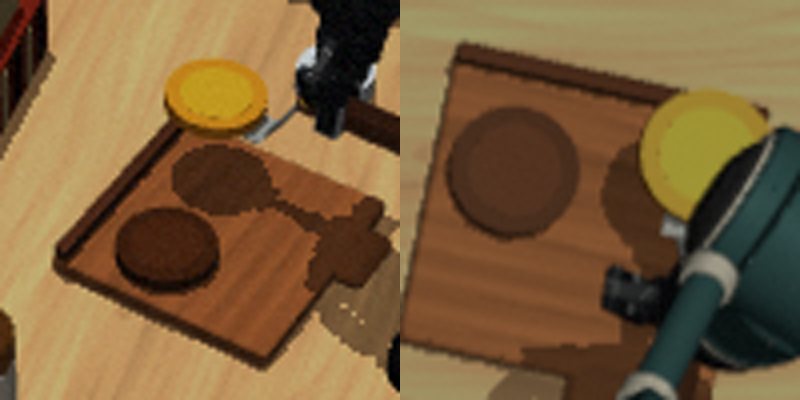

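The picture shows the honey disc lying level on the blade well above the board, and the dark disc undisturbed.

Call:
{"api": "move_arm", "payload": {
  "series": [1.6,-0.2,-0.6,0,0,0,-0.2,1.6,-0.4,-1.2,0,0,0,-0.4,1.6,-0.6,-1.8,0,0,0,-0.4,1.6,-0.65,-1.8,0,0,0,-0.4,1.6,-0.65,-1.8,0,0,0,-0.4]
}}

```text
time: 14.18
tool_pos: [0.4893, -0.2209, 0.1284]
tcp_rot: [3.123, -0.296, 0.054]
wrist_force: [0.1, -0.3, -2.5]
width: 0.214
grip_force: 106.7
```

Call:
{"api": "move_arm", "payload": {
  "series": [1.6,-0.65,-1.8,0,0,0,-0.4,1.6,-0.65,-1.8,0,0,0,-0.4,1.6,-0.65,-1.8,0,0,0,-0.4,1.6,-0.65,-1.8,0,0,0,-0.4,1.6,-0.65,-1.8,0,0,0,-0.4]
}}

```text
time: 14.8
tool_pos: [0.4732, -0.1271, 0.1272]
tcp_rot: [3.127, -0.242, 0.054]
wrist_force: [0.6, -0.3, -1.9]
width: 0.214
grip_force: 106.7
```

Call:
{"api": "move_arm", "payload": {
  "series": [1.6,-0.6,-1.8,0,0,0,-0.4,1.6,-0.6,-1.8,0,0,0,-0.4,1.6,-0.5,-1.8,0,0,0,-0.4,1.6,-0.5,-1.8,0,0,0,-0.4,1.6,-0.4,-1.8,0,0,0,-0.4]
}}

```text
time: 15.42
tool_pos: [0.4601, -0.0343, 0.126]
tcp_rot: [3.13, -0.188, 0.054]
wrist_force: [1.0, -0.6, -2.3]
width: 0.212
grip_force: 106.7
```

Call:
{"api": "move_arm", "payload": {
  "series": [1.6,-0.3,-1.8,0,0,0,-0.4,1.6,-0.2,-1.8,0,0,0,-0.4,1.6,-0.1,-1.8,0,0,0,-0.4,1.6,0,-1.8,0,0,0,-0.4,1.6,0,-1.8,0,0,0,-0.4]
}}

```text
time: 16.05
tool_pos: [0.4638, 0.0558, 0.1255]
tcp_rot: [3.132, -0.133, 0.054]
wrist_force: [0.5, 1.0, -1.3]
width: 0.215
grip_force: 106.7
```

```bash
python3 -c "
from h import *
plan([.46,.228,.130],-.012,10,pitch=np.radians(2),ramp=3)"
```

```text
t 16.05 pos [0.4638 0.0558 0.1255] F [ 0.5  1.  -1.3] w 0.215 head/tilt (np.float64(-0.0847), np.float64(0.0347), np.float64(0.0047))
[[-0.08 -0.71 -0.02  0.02  0.   -0.17]
 [-0.15 -1.43 -0.05  0.03  0.   -0.35]
 [-0.21 -2.14 -0.07  0.05  0.   -0.52]
 [-0.19 -2.14 -0.07  0.05  0.   -0.52]
 [-0.17 -2.15 -0.07  0.05  0.   -0.52]
 [-0.15 -2.15 -0.07  0.05  0.   -0.52]
 [-0.13 -2.15 -0.06  0.05  0.   -0.52]
 [-0.11 -2.15 -0.06  0.05  0.   -0.52]
 [-0.06 -1.43 -0.04  0.03  0.   -0.35]
 [-0.03 -0.72 -0.02  0.02  0.   -0.17]]
```

Call:
{"api": "move_arm", "payload": {
  "series": [1.6,-0.1,-1.8,-0.05,0,0,-0.4,1.6,-0.15,-1.8,-0.05,0,0,-0.4,1.6,-0.2,-1.8,-0.05,0.1,0,-0.4,1.6,-0.2,-1.8,-0.05,0.1,0,-0.4,1.6,-0.2,-1.8,-0.05,0.1,0,-0.4]
}}

```text
time: 16.68
tool_pos: [0.4616, 0.1462, 0.1273]
tcp_rot: [3.139, -0.078, 0.054]
wrist_force: [0.2, 0.3, -1.9]
width: 0.217
grip_force: 106.7
```

Call:
{"api": "move_arm", "payload": {
  "series": [1.6,-0.2,-1.8,-0.05,0,0,-0.4,1.6,-0.15,-1.8,-0.05,0,0,-0.4,1.6,-0.1,-1.8,-0.05,0,0,-0.4,1.6,0,-1.4,-0.05,0,0,-0.4,1.6,0,-0.9,0,0,0,-0.3]
}}

```text
time: 17.3
tool_pos: [0.4604, 0.2231, 0.1291]
tcp_rot: [3.139, -0.025, 0.054]
wrist_force: [-0.7, 0.4, -1.1]
width: 0.215
grip_force: 106.7
```

Call:
{"api": "move_arm", "payload": {
  "series": [1.6,0,-0.5,0,0,0,-0.2,1.6,0,0,0,0,0,0,1.6,0,0,0,0,0,0]
}}

```text
time: 17.68
tool_pos: [0.4603, 0.2267, 0.1289]
tcp_rot: [3.139, -0.022, 0.054]
wrist_force: [-0.7, -0.5, -1.6]
width: 0.212
grip_force: 106.7
```

```bash
python3 -c "
from h import *
plan([.457,.228,.130],-.012,1,pitch=0)
a=read_camera('side')[:,:,::-1];b=read_camera('top')[:,:,::-1]
cv2.imwrite('pics/s6.png',a);cv2.imwrite('pics/t6.png',b)
z=lambda i,x,y:cv2.resize(i[y:y+100,x:x+100],None,fx=4,fy=4,interpolation=cv2.INTER_CUBIC)
cv2.imwrite('pics/v6.png',np.hstack([z(a,260,245),z(b,180,200)]))"
```

```text
t 17.68 pos [0.4603 0.2267 0.1289] F [-0.7 -0.5 -1.6] w 0.212 head/tilt (np.float64(-0.014), np.float64(0.0342), np.float64(0.0023))
[[-0.32 -0.12 -0.12  0.13 -1.96 -0.12]]
```

View pics/v6.png

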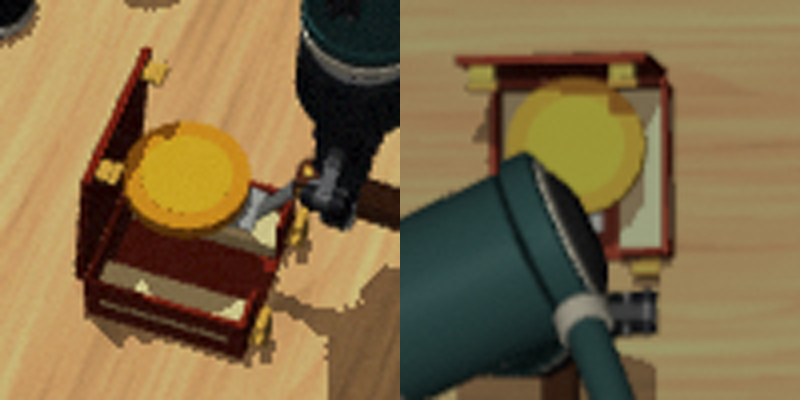

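The picture shows the disc flat on the blade above the case: top half edges at u 505 to 645, upper edge v 77, centre (575,147); side half ellipse centre about (188,177).

Run:
```python
from h import *
np.set_printoptions(precision=4,suppress=True)
print(plane("top",(180+(575-400)/4-.4,200+147/4-.4),.103), plane("side",(260+188/4-.4,245+177/4-.4),.099))
H=cv2.cvtColor(cv2.imread("pics/t6.png"),cv2.COLOR_BGR2HSV)
m=cv2.inRange(H,(20,150,60),(32,255,255));k=np.zeros_like(m);k[215:255,203:243]=255
c=max(cv2.findContours(m&k,0,cv2.CHAIN_APPROX_NONE)[0],key=cv2.contourArea)
h,r=cv2.minEnclosingCircle(c);print(h,r,plane("top",h,.103),r*1.45/624)
```

```text
[0.5659 0.2253 0.103 ] [0.5676 0.2219 0.099 ]
(223.6641845703125, 235.7736358642578) 17.4195556640625 [0.5673 0.2246 0.103 ] 0.04047813415527343
```

Call:
{"api": "move_arm", "payload": {
  "series": [1.6,-0.2,-0.1,0,0.05,-0.5,0,1.6,-0.2,-0.15,0.3,0.05,-0.8,0,1.6,-0.1,-0.1,0.8,0,-0.7,0,1.6,0,0,1.1,0,0,0,1.6,0,0,1.1,0,0,0]
}}

```text
time: 18.4
tool_pos: [0.4552, 0.2305, 0.0946]
tcp_rot: [3.141, -0.021, -0.002]
wrist_force: [-0.6, -0.3, -1.3]
width: 0.212
grip_force: 106.8
```

Call:
{"api": "move_arm", "payload": {
  "series": [1.6,0,0,1.0,0,0,0,1.6,0,0,0.6,0,0,0,1.6,0,0,0.3,0,0,0,1.6,0,0,0.1,0,0,0,1.6,0,0,0,0,0,0]
}}

```text
time: 19.02
tool_pos: [0.4558, 0.2308, 0.0762]
tcp_rot: [-3.141, 0.021, -0.0]
wrist_force: [0.7, -0.6, -2.3]
width: 0.212
grip_force: 106.8
```

```bash
python3 -c "
from h import *
plan([.455,.230,.055],-.012,1,pitch=0)
a=read_camera('side')[:,:,::-1];b=read_camera('top')[:,:,::-1]
z=lambda i,x,y:cv2.resize(i[y:y+100,x:x+100],None,fx=4,fy=4,interpolation=cv2.INTER_CUBIC)
cv2.imwrite('pics/v7.png',np.hstack([z(a,260,245),z(b,180,200)]))"
```

```text
t 19.02 pos [0.4558 0.2308 0.0762] F [ 0.7 -0.6 -2.3] w 0.212 head/tilt (np.float64(-0.0137), np.float64(0.0), np.float64(-0.0))
[[-0.08  0.08  2.12 -0.   -0.   -0.09]]
```

View pics/v7.png

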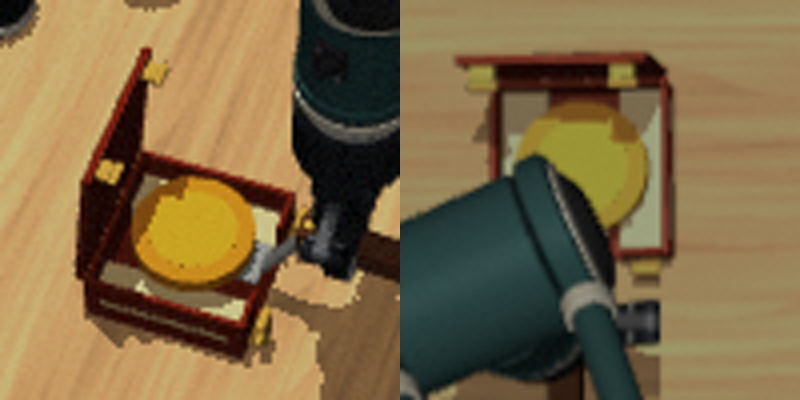

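The picture shows the disc inside the case outline (top half: disc u 516 to 649, centre v about 168; case inside u 500 to 662, v 85 to 250), so it is centred to a few mm.

Call:
{"api": "move_arm", "payload": {
  "series": [1.6,0,0,0.3,0,0,0,1.6,0,0,0.5,0,0,0,1.6,0,0,0.4,0,0,0,1.6,0,0,0.3,0,0,0,1.6,0,0,0.3,0,0,0]
}}

```text
time: 19.75
tool_pos: [0.4557, 0.2307, 0.0578]
tcp_rot: [3.141, -0.021, -0.0]
wrist_force: [-0.1, -0.3, -0.8]
width: 0.213
grip_force: 106.8
```

Call:
{"api": "move_arm", "payload": {
  "series": [1.6,0,0,0.2,0,0,0,1.6,0,0,0,0,0,0,1.6,0,0,0,0,0,0,1.6,0,0,0,0,0,0]
}}

```text
time: 20.25
tool_pos: [0.4557, 0.2307, 0.0561]
tcp_rot: [3.141, -0.021, -0.0]
wrist_force: [-0.5, 0.8, -0.9]
width: 0.215
grip_force: 106.8
```

Call:
{"api": "move_arm", "payload": {
  "series": [1.6,-0.4,0,0,0,0,0,1.6,-1,0,0,0,0,0,1.6,-1.5,0,0,0,0,0,1.6,-1.5,0,0,0,0,0,1.6,-1.5,0,0,0,0,0]
}}

```text
time: 20.88
tool_pos: [0.395, 0.2314, 0.0558]
tcp_rot: [3.141, -0.021, -0.001]
wrist_force: [-0.9, 0.8, -0.9]
width: 0.216
grip_force: 106.8
```

Call:
{"api": "move_arm", "payload": {
  "series": [1.6,-1.5,0,0,0,0,0,1.6,-1.5,0,0,0,0,0,1.6,-1.5,0,0,0,0,0,1.6,-1.5,0,0,0,0,0,1.6,-0.8,0,0,0,0,0]
}}

```text
time: 21.5
tool_pos: [0.3274, 0.2323, 0.0558]
tcp_rot: [3.141, -0.021, -0.001]
wrist_force: [-0.5, -0.1, -1.1]
width: 0.215
grip_force: 106.8
```

Call:
{"api": "move_arm", "payload": {
  "series": [1.6,0,0,-1.5,0,0,0,1.6,0,0,-3,0,0,0,1.6,0,0,-3,0,0,0,1.6,0,0,-1.5,0,0,0,1.6,0,0,0,0,0,0]
}}

```text
time: 22.12
tool_pos: [0.3299, 0.2331, 0.1476]
tcp_rot: [-3.14, 0.022, -0.004]
wrist_force: [-0.2, -0.8, -1.2]
width: 0.209
grip_force: 106.8
```

Run:
```python
from h import *
np.set_printoptions(precision=4,suppress=True)
b=read_camera('top')[:,:,::-1];cv2.imwrite('pics/t8.png',b)
H=cv2.cvtColor(b,cv2.COLOR_BGR2HSV)
m=cv2.inRange(H,(22,150,50),(32,255,255));k=np.zeros_like(m);k[215:265,203:247]=255
c=max(cv2.findContours(m&k,0,cv2.CHAIN_APPROX_NONE)[0],key=cv2.contourArea)
h,r=cv2.minEnclosingCircle(c);print(h,r,plane("top",h,.033),cv2.contourArea(c))
plan([.4716,-.0036,.11],.0997,20,ramp=3)
```

```text
(225.8333282470703, 242.5) 16.236209869384766 [0.5601 0.2286 0.033 ] 672.5
t 22.18 pos [0.3289 0.2325 0.1463] F [-0.9  0.1 -1.5] w 0.214 head/tilt (np.float64(-0.0139), np.float64(0.0004), np.float64(-0.0004))
[[ 0.27  0.43  0.07 -0.   -0.   -0.12]
 [ 0.54  0.87  0.13 -0.   -0.   -0.24]
 [ 0.8   1.31  0.2  -0.   -0.   -0.36]
 [ 0.79  1.31  0.2  -0.   -0.   -0.36]
 [ 0.79  1.32  0.2  -0.   -0.   -0.36]
 [ 0.78  1.32  0.2  -0.   -0.   -0.36]
 [ 0.77  1.33  0.2  -0.   -0.   -0.36]
 [ 0.76  1.33  0.2  -0.   -0.   -0.36]
 [ 0.75  1.34  0.2  -0.   -0.   -0.36]
 [ 0.74  1.34  0.2  -0.   -0.   -0.36]
 [ 0.74  1.34  0.2  -0.   -0.   -0.36]
 [ 0.73  1.35  0.2  -0.   -0.   -0.36]
 [ 0.72  1.35  0.2  -0.   -0.   -0.36]
 [ 0.71  1.36  0.2  -0.   -0.   -0.36]
 [ 0.7   1.36  0.2  -0.   -0.   -0.36]
 [ 0.69  1.37  0.2  -0.   -0.   -0.36]
 [ 0.68  1.37  0.2  -0.   -0.   -0.36]
 [ 0.68  1.38  0.2  -0.   -0.   -0.36]
 [ 0.44  0.92  0.13 -0.   -0.   -0.24]
 [ 0.22  0.46  0.07 -0.   -0.   -0.12]]
```

Call:
{"api": "move_arm", "payload": {
  "series": [1.6,0.7,1.2,0,0,0,-0.4,1.6,1.6,2.6,0,0,0,-0.7,1.6,1.6,2.6,0,0,0,-0.7,1.6,1.6,2.6,0.5,0,0,-0.7,1.6,1.5,2.7,0.5,0,0,-0.7]
}}

```text
time: 22.8
tool_pos: [0.399, 0.1149, 0.1342]
tcp_rot: [3.14, 0.067, -0.005]
wrist_force: [0.1, -0.2, -1.0]
width: 0.214
grip_force: 106.8
```

Call:
{"api": "move_arm", "payload": {
  "series": [1.6,1.5,2.7,0.5,0,0,-0.7,1.6,1.5,2.7,0.5,0,0,-0.7,1.6,1.4,2.7,0.5,0,0,-0.7,1.6,1.4,2.7,0.5,0,0,-0.7,1.6,0.8,1.5,0.5,0,0,-0.5]
}}

```text
time: 23.42
tool_pos: [0.4728, -0.0037, 0.1089]
tcp_rot: [3.138, 0.155, -0.006]
wrist_force: [0.4, 0.7, -1.5]
width: 0.216
grip_force: 106.9
```

Call:
{"api": "move_arm", "payload": {
  "series": [1.6,0,0,0,0,0,0,1.6,0,0,0,0,0,0]
}}

```text
time: 23.68
tool_pos: [0.4722, -0.0021, 0.1099]
tcp_rot: [-3.137, -0.156, 0.005]
wrist_force: [0.0, 0.3, -1.5]
width: 0.215
grip_force: 106.9
```

Run:
```python
from h import *
np.set_printoptions(precision=4,suppress=True)
plan([.4716,-.0036,.11],.0997,2,ramp=3)
```

```text
t 23.68 pos [ 0.4722 -0.0021  0.1099] F [ 0.   0.3 -1.5] w 0.215 head/tilt (np.float64(0.0995), np.float64(-0.003), np.float64(-0.0005))
[[-0.04  0.07 -0.01 -0.02  0.09 -0.01]
 [-0.04  0.07 -0.01 -0.02  0.09 -0.01]]
```

Call:
{"api": "move_arm", "payload": {
  "series": [1.6,-0.05,0.1,1,0,0.2,0,1.6,0,0.05,2,0,0,0,1.6,0,0,2,0,0,0,1.6,0,0,0.8,0,0,0,1.6,0,0,0.2,0,0,0]
}}

```text
time: 24.3
tool_pos: [0.4725, -0.0037, 0.0504]
tcp_rot: [-3.137, -0.158, -0.003]
wrist_force: [0.4, 0.1, -0.9]
width: 0.216
grip_force: 106.9
```

Call:
{"api": "move_arm", "payload": {
  "series": [1.6,0,0,0.1,0,0,0,1.6,0,0,0.1,0,0,0,1.6,0,0,0,0,0,0]
}}

```text
time: 24.68
tool_pos: [0.4736, -0.0041, 0.0494]
tcp_rot: [3.138, 0.157, 0.006]
wrist_force: [0.0, -0.2, -0.5]
width: 0.214
grip_force: 106.9
```

Run:
```python
from h import *
plan([.4716,-.0036,.0463],.0997,1,ramp=3)
```

```text
t 24.68 pos [ 0.4736 -0.0041  0.0494] F [ 0.  -0.2 -0.5] w 0.214 head/tilt (np.float64(0.0998), np.float64(0.0038), np.float64(0.0003))
[[-0.19 -0.06  0.31  0.02 -0.22  0.  ]]
```

Call:
{"api": "move_arm", "payload": {
  "series": [1.6,-0.1,0,0.1,0,-0.1,0,1.6,0,0,0.1,0,0,0,1.6,0,0,0,0,0,0]
}}

```text
time: 25.05
tool_pos: [0.4721, -0.0041, 0.0468]
tcp_rot: [3.138, 0.157, 0.002]
wrist_force: [0.3, -0.7, -1.0]
width: 0.212
grip_force: 106.9
```

Call:
{"api": "move_arm", "payload": {
  "series": [1.6,0,0,0.1,0,0,0,1.6,0,0,0,0,0,0]
}}

```text
time: 25.3
tool_pos: [0.4723, -0.0041, 0.0465]
tcp_rot: [3.138, 0.157, 0.002]
wrist_force: [-2.4, 0.9, 5.1]
width: 0.216
grip_force: 107.9
```

Call:
{"api": "move_arm", "payload": {
  "series": [2.6,0,0,0,0,0,0,2.6,0,0,0,0,0,0,4,0,0,0,0,0,0,5,0,0,0,0,0,0,5,0,0,-0.5,0,0,0],
  "grip_force": 20
}}

```text
time: 25.92
tool_pos: [0.4717, -0.004, 0.0507]
tcp_rot: [-3.138, -0.157, -0.0]
wrist_force: [1.3, -0.3, -0.6]
width: 0.585
grip_force: 0.0
```

Call:
{"api": "move_arm", "payload": {
  "series": [5,0,0,-1.5,0,0,0,5,0,0,-3,0,0,0,5,0,0,-4,0,0,0,5,0,0,-5,0,0,0,3,0,0,-5,0,0,0]
}}

```text
time: 26.55
tool_pos: [0.4718, -0.0041, 0.2387]
tcp_rot: [3.137, 0.157, 0.004]
wrist_force: [0.7, -0.7, -0.8]
width: 0.387
grip_force: 0.0
```

Call:
{"api": "move_arm", "payload": {
  "series": [0,0,0,-2,0,0,0,0,0,0,0,0,0,0]
}}

```text
time: 26.8
tool_pos: [0.4735, -0.0042, 0.2594]
tcp_rot: [3.137, 0.157, 0.012]
wrist_force: [-0.4, -0.0, -0.4]
width: 0.003
grip_force: 0.0
```

Run:
```python
from h import *
np.set_printoptions(precision=4,suppress=True)
a=read_camera('side')[:,:,::-1];b=read_camera('top')[:,:,::-1];cv2.imwrite('pics/t9.png',b);cv2.imwrite('pics/s9.png',a)
cv2.imwrite('pics/v9.png',cv2.resize(a[230:350,260:420],None,fx=5,fy=5,interpolation=cv2.INTER_CUBIC))
H=cv2.cvtColor(b,cv2.COLOR_BGR2HSV);m=cv2.inRange(H,(0,0,100),(180,45,255));k=np.zeros_like(m);k[215:258,300:330]=255
c=max(cv2.findContours(m&k,0,cv2.CHAIN_APPROX_NONE)[0],key=cv2.contourArea)
q=np.array([plane("top",p,.002)[:2] for p in cv2.boxPoints(cv2.minAreaRect(c))]);print(q,q.mean(0))
plan([.46,.20,.26],-.014,10,ramp=2)
```

```text
[[ 0.6154  0.0247]
 [ 0.6151 -0.0039]
 [ 0.6098 -0.0039]
 [ 0.6102  0.0248]] [0.6126 0.0104]
t 26.9 pos [ 0.4715 -0.0041  0.2557] F [-0.3  0.3 -1.1] w -0.002 head/tilt (np.float64(0.0998), np.float64(0.0011), np.float64(0.0002))
[[ 0.05 -1.13 -0.02  0.   -0.    0.36]
 [ 0.08 -2.27 -0.05  0.   -0.01  0.72]
 [ 0.06 -2.27 -0.05  0.   -0.01  0.72]
 [ 0.03 -2.27 -0.05  0.   -0.01  0.72]
 [-0.   -2.27 -0.05  0.   -0.01  0.72]
 [-0.03 -2.27 -0.05  0.   -0.01  0.72]
 [-0.06 -2.27 -0.05  0.   -0.01  0.72]
 [-0.09 -2.27 -0.05  0.   -0.01  0.72]
 [-0.12 -2.27 -0.05  0.   -0.01  0.72]
 [-0.07 -1.13 -0.02  0.   -0.    0.36]]
```

View pics/v9.png

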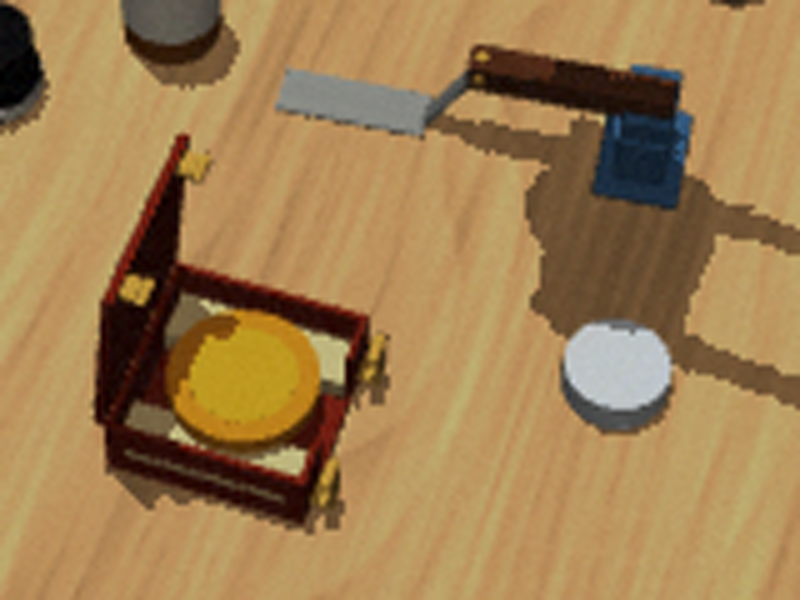

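The picture shows the disc flat on the ribs in the case, the spatula lying back in its blue rest, and the lid still upright.

Run:
```python
from h import *
plan([.665,.229,.25],-.014,10,ramp=2)
```

```text
t 26.9 pos [ 0.4715 -0.0041  0.2557] F [-0.3  0.3 -1.1] w -0.002 head/tilt (np.float64(0.0998), np.float64(0.0011), np.float64(0.0002))
[[ 1.2  -1.18  0.03  0.   -0.    0.36]
 [ 2.38 -2.38  0.07  0.   -0.01  0.72]
 [ 2.35 -2.41  0.07  0.   -0.01  0.72]
 [ 2.32 -2.44  0.07  0.   -0.01  0.72]
 [ 2.29 -2.47  0.06  0.   -0.01  0.72]
 [ 2.26 -2.5   0.06  0.   -0.01  0.72]
 [ 2.23 -2.52  0.06  0.   -0.01  0.72]
 [ 2.2  -2.55  0.06  0.   -0.01  0.72]
 [ 2.16 -2.58  0.06  0.   -0.01  0.72]
 [ 1.06 -1.3   0.03  0.   -0.    0.36]]
```

Call:
{"api": "move_arm", "payload": {
  "series": [0,1.2,-1.2,0,0,0,0.4,0,2.4,-2.4,0,0,0,0.7,0,2.35,-2.4,0,0,0,0.7,0,2.3,-2.45,0,0,0,0.7,0,2.3,-2.5,0,0,0,0.7]
}}

```text
time: 27.52
tool_pos: [0.569, 0.1151, 0.2539]
tcp_rot: [3.141, 0.068, -0.003]
wrist_force: [0.2, -0.3, -0.3]
width: -0.002
grip_force: 0.0
```

Call:
{"api": "move_arm", "payload": {
  "series": [0,2.3,-2.5,0,0,0,0.7,0,2.2,-2.5,0,0,0,0.7,0,2.2,-2.55,0,0,0,0.7,0,2.2,-2.6,0,0,0,0.7,0,1.1,-1.3,0,0,0,0.4]
}}

```text
time: 28.15
tool_pos: [0.6663, 0.2321, 0.2535]
tcp_rot: [3.141, -0.017, -0.003]
wrist_force: [-0.9, -0.8, -0.3]
width: -0.001
grip_force: 0.0
```

Call:
{"api": "move_arm", "payload": {
  "series": [0,0,0,1.5,0,0,0,0,0,0,3,0,0,0,0,0,0,3,0,0,0,0,0,0,2,0,0,0,0,0,0,0,0,0,0]
}}

```text
time: 28.78
tool_pos: [0.6641, 0.2288, 0.158]
tcp_rot: [3.14, -0.02, -0.006]
wrist_force: [-0.1, -0.1, 0.2]
width: -0.0
grip_force: 0.0
```

Run:
```python
from h import *
plan([.627,.229,.153],-.014,1,ramp=2)
```

```text
t 28.77 pos [0.6641 0.2288 0.158 ] F [-0.1 -0.1  0.2] w -0.0 head/tilt (np.float64(-0.0124), np.float64(-0.0041), np.float64(0.0018))
[[-3.71  0.02  0.52  0.11  0.23  0.09]]
```

Call:
{"api": "move_arm", "payload": {
  "series": [0,-1.2,0,0.2,0,0,0,0,-1.3,0,0.2,0,0,0,0,-1.2,0,0.2,0,0,0,0,-1.6,0,0.3,0,0,0,0,-1.5,0,0.4,0,0,0]
}}

```text
time: 29.4
tool_pos: [0.5975, 0.2309, 0.1485]
tcp_rot: [-3.141, 0.018, -0.004]
wrist_force: [1.0, -0.2, 1.5]
width: 0.004
grip_force: 0.5
```

Call:
{"api": "move_arm", "payload": {
  "series": [0,-1.5,0,0.4,0,0,0,0,-1.1,0,0.7,0,0,0,0,-1.0,0,0.8,0,0,0,0,-0.8,0,0.8,0,0,0,0,-0.7,0,0.9,0,0,0]
}}

```text
time: 30.02
tool_pos: [0.5469, 0.2314, 0.1114]
tcp_rot: [3.141, -0.019, 0.002]
wrist_force: [-0.1, -1.1, 2.1]
width: 0.002
grip_force: 0.8
```

Call:
{"api": "move_arm", "payload": {
  "series": [0,-0.7,0,1.0,0,0,0,0,-0.6,0,1.1,0,0,0,0,-0.3,0,1.1,0,0,0,0,-0.2,0,1.0,0,0,0,0,0,0,0.5,0,0,0]
}}

```text
time: 30.65
tool_pos: [0.5285, 0.2315, 0.0639]
tcp_rot: [3.141, -0.019, -0.001]
wrist_force: [-0.6, -0.5, 3.0]
width: 0.002
grip_force: 1.0
```

Call:
{"api": "move_arm", "payload": {
  "series": [0,-0.8,0,0,0,0,0,0,0,0,0.3,0,0,0,0,0,0,0.3,0,0,0,0,0,0,0.2,0,0,0,0,0,0,0,0,0,0]
}}

```text
time: 31.28
tool_pos: [0.5208, 0.2318, 0.0573]
tcp_rot: [-3.141, 0.019, -0.001]
wrist_force: [-1.6, -0.6, 3.2]
width: -0.0
grip_force: 1.5
```

Call:
{"api": "move_arm", "payload": {
  "series": [0,0,0,0.2,0,0,0,0,0,0,0.1,0,0,0,0,0,0,0,0,0,0]
}}

```text
time: 31.65
tool_pos: [0.5215, 0.2317, 0.054]
tcp_rot: [-3.141, 0.019, -0.002]
wrist_force: [-2.2, 0.6, 4.5]
width: -0.003
grip_force: 1.7
```

Call:
{"api": "move_arm", "payload": {
  "series": [0,0,0,0.15,0,0,0,0,0,0,0.15,0,0,0,0,0,0,0,0,0,0]
}}

```text
time: 32.02
tool_pos: [0.5215, 0.2319, 0.0534]
tcp_rot: [-3.141, 0.019, -0.001]
wrist_force: [-8.2, -1.9, 19.7]
width: 0.005
grip_force: 9.5
```

Call:
{"api": "move_arm", "payload": {
  "series": [0,0,0,0.15,0,0,0,0,0,0,0.1,0,0,0,0,0,0,0,0,0,0]
}}

```text
time: 32.4
tool_pos: [0.5216, 0.2319, 0.0529]
tcp_rot: [3.142, -0.019, 0.001]
wrist_force: [-14.5, -3.4, 31.8]
width: 0.0
grip_force: 15.8
```

Call:
{"api": "move_arm", "payload": {
  "series": [0,0,0,-0.4,0,0,0,0,0,0,-1,0,0,0,0,0,0,-3,0,0,0,0,0,0,-5,0,0,0,0,0,0,-5,0,0,0]
}}

```text
time: 33.02
tool_pos: [0.5212, 0.2314, 0.1932]
tcp_rot: [3.141, -0.019, 0.001]
wrist_force: [0.8, 0.1, -0.3]
width: 0.002
grip_force: 0.0
```

Call:
{"api": "move_arm", "payload": {
  "series": [0,0,-4,-3,0,0,0,0,0,-5,0,0,0,0,0,0,-5,0,0,0,0,0,0,-3,0,0,0,0,0,0,0,0,0,0,0]
}}

```text
time: 33.65
tool_pos: [0.5231, 0.4037, 0.2218]
tcp_rot: [-3.142, 0.015, -0.002]
wrist_force: [-0.2, -0.6, -0.4]
width: 0.0
grip_force: 0.0
```

Run:
```python
from h import *
a=read_camera('side')[:,:,::-1]
cv2.imwrite('pics/v10.png',cv2.resize(a[130:350,250:430],None,fx=2.7,fy=2.7,interpolation=cv2.INTER_CUBIC))
s=read_state();print(s["tool_pos"],s["wrist_force"])
```

```text
[0.52311882 0.4022317  0.22175659] [ 0.71717569 -0.54178474  0.2610753 ]
```

View pics/v10.png

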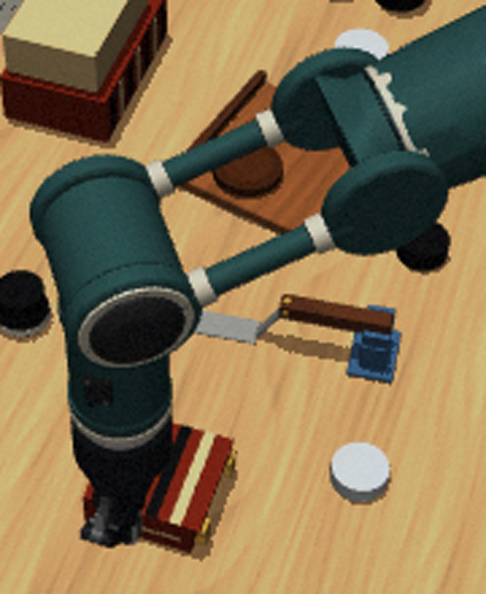

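```bash
python3 -c "
from workcell import *
print(finish_job())"
```

```text
the job is handed in; nothing more can be done
None
```

The job is handed in at about 34 s, with no verdict returned. Camera views and force readings show the honey disc placed on the ribs, the spatula back in its rest and the lid pressed shut (not measured after release), but I viewed 13 pictures, over the limit of 10.

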